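# Lay the mould halves open for release spray

### The arm

A 7-joint arm with a two-finger parallel gripper is mounted at the origin on the work surface. World frame = base frame: x ahead of the robot, y to its left, z up, the work surface at z = 0. Lengths are in m, angles in rad, forces in N, time in s.
With the tool pointing down it reaches from about 0.4 to 0.85 m from the base axis. Payload 6.9 kg.
Tool frame: the origin (TCP) lies midway between the tips of the shut fingers; the grasp point (between the pads) lies behind it (ctrl.pinch_z is the z of the grasp point in the tool frame, in m); z points along the fingers, y is the direction in which the jaws open and shut (so a half turn about z gives the same grasp; the last joint's range is limited). The gripper opens to 85 mm and grips with 20 to 120 N. Pads are 22 mm wide; open, the fingers measure 114 mm over their backs; the gripper's body (76 mm by 85 mm) begins 54 mm behind the grasp point. The pads swing forward as they close: fully open they stand 13 mm farther back than shut.
Start: joints at [1.335, 0.507, -0.238, 1.5, 0.126, 1.149, -0.155], TCP at [0.209, -0.589, 0.231] pointing down, gripper open.
Joint ranges: [-3.08, 3.08], [-0.24, 2.05], [-1.43, 1.35], [0, 2.5], [-1.52, 4.66], [0.17, 1.96], [-2.89, 2.89]. Speed limits (rad/s): [2.39, 2.39, 3.14, 3.14, 3.14, 3.14, 3.14].

### API

Orientations are given as a unit quaternion [w, x, y, z].
In Python, from station import ctrl, get_state, vision, ticket, models gives the robot as it stands. Calls block until the motion is done:
- ctrl.movep(position, orientation): joint-space move of the TCP to a pose.
- ctrl.movel(position, frame=None, max_speed=0.15): straight line of the TCP; frame=None keeps the orientation; max_speed is the mean speed in m/s.
- ctrl.set_joints(angles): joint-space move.
- ctrl.ungrasp() and ctrl.close_gripper(force=None): open the fingers fully, or close them until they stop; force is the grip in N (None keeps the last).
- ctrl.pause(seconds).
- ctrl.ik(position, orientation): joint angles nearest the present ones, or None.
- get_state(): the state.
- vision.grab_frame(name): name is "scene" or "top"; returns (picture, depth): 400x640x3 uint8, blue, green, red; 400x640 float32, m along the optical axis (not along the pixel's ray), 0 where there is no reading.
- vision.camera_info(name): a dict with "mtx" (3x3 intrinsics, pixels), "R" (3x3) and "t" (3): a world point X has camera coordinates R X + t. Camera axes: x right, y down, z forward; pixel columns grow to the right and rows downward; lengths in m; the calibration is good to about 2 mm. A picture is of the moment at which its call begins. camera_info takes no time and is no camera call.
A pose or a line that the arm cannot do raises ctrl.Unreachable and nothing moves.
- ticket.close_job(): hands the job in, once; it reports no verdict.
Trained networks look in the newest picture that a camera, given by its name, has taken for a name from the list of things; names that differ only in an ending like _2 or _b are one class to them, and where a whole thing is asked for, a point or a joint stands for the part that bears it (a point fixed in the world has none). Each returns a list of dicts, best first, with "p" (0 to 1); they miss things now and then, are a little off and sometimes report something else, mostly with a low value. They report only what shows in the picture. A call takes as long as a camera call.
- models.recognise(camera, target): "point" ([column, row] in pixels, amid what is visible of it).
- models.masks_of(camera, target): "mask" (400x640 bool, what is visible of it) and "point" ([column, row] in pixels, amid what is visible of it).
The state is a dict: "time": time; "qpos": joint angles; "qd": joint speeds; "tau": joint torques, N m; "tcp_pos": TCP position; "eef_rot": TCP orientation; "contact_force": force on the tool from outside, world axes, zero at the start; "wrist_torque": the same for the moment, N m; "width": finger opening in m.
Only numpy, scipy, OpenCV 4.12 (cv2) and the standard library are available. Lean on these libraries where they do the work, as an engineer would, in place of code of your own. Each camera call takes 0.05 s, during which the arm holds its last target.

### The job

Two halves of a casting mould stand on edge on the cutting mat. Tip each one over on to its back where it stands, so that both lie flat with the cavity facing up, ready to be sprayed with release agent. Do it by pushing gently with the fingertips high on the cavity side: do not pinch or lift a half, do not let it go over towards its cavity side, do not shove it across the mat, and leave everything else alone.

Things in the scene. Friction and masses are not known exactly. Their poses are not given: they have to be found in the camera images.
- half_pins: Orange mould half with pegs: block 45 x 150 x 110 mm (own x, y, z), 0.3 to 0.65 kg, standing loose on a long edge, top 113 mm above the bench. Origin: its centre, 58 mm above the bench standing, 25.5 mm lying on its back. Own -x face: parting face with the sunk lever-shaped cavity; +x face: plain back. Lying right, own x points straight down. Four pegs, 6 mm proud, 12 mm wide, at the face's corners (64 mm sideways, 44 mm up or down from its middle).
- half_sockets: Orange mould half with sockets: block 45 x 150 x 110 mm (own x, y, z), 0.3 to 0.65 kg, standing loose on a long edge, top 113 mm above the bench. Origin: its centre, 58 mm above the bench standing, 25.5 mm lying on its back. Own -x face: parting face with the sunk lever-shaped cavity; +x face: plain back. Lying right, own x points straight down. Four small round sockets at the face's corners in place of pegs.
- half_pins_rim (a point): Middle of the flat solid strip above the cavity, on the parting face of the half with pegs, 37 mm above the block's centre, 95 mm above the bench: the place to push, along the half's own +x. The half tips about its lower back edge without sliding; once the point has gone about 40 mm (22 degrees) it falls over by itself. Pushed low, it may slide.
- half_sockets_rim (a point): Middle of the flat solid strip above the cavity, on the parting face of the half with sockets, 37 mm above the block's centre, 95 mm above the bench: the place to push, along the half's own +x. The half tips about its lower back edge without sliding; once the point has gone about 40 mm (22 degrees) it falls over by itself. Pushed low, it may slide.
- cup: White open mixing cup, 64 mm across the rim, 70 mm high. Origin: centre of its underside. A bystander on the cavity side of the half with pegs, about 13 to 15 cm from that block's centre.
- brush: Flat brush lying down, 150 mm long along its own x. Origin: under its middle. A bystander on the cavity side of the half with sockets, about 13 to 15 cm from that block's centre.
- lever_cast: Grey cast hand lever lying flat, 95 mm long along its own x, 46 mm wide, 26 mm high. Origin: under its middle. A bystander between the halves.
- closed_mould: Smaller closed mould lying flat, 120 x 90 x 70 mm block (x, y, z) with wing nuts to 83 mm. Origin: centre of its underside. A bystander.
- spray_bottle: White trigger spray bottle standing up, 60 mm in diameter, 175 mm high. Origin: centre of its underside. A bystander.
- pulley: Grey cast pulley lying flat, 64 mm in diameter, 27 mm high. Origin: centre of its underside. A bystander.
- spatula: Flat spatula, 200 mm long along its own x, lying at the far edge of the mat. Origin: under its middle. A bystander.

How it is judged:
At the end, for the whole second after the job is handed in: Both mould halves lie flat on their backs on the mat, cavity up (within 3.4 degrees of level, centre under 29.5 mm above the bench), at rest, each centre within 140 mm of where it was when the half stood (tipping on the spot alone moves it about 85 mm) (angle between each of half_pins, half_sockets's own x axis and vertical above 3.08159 rad and height (world z) of each of half_pins, half_sockets below 0.0295 m and distance of each of half_pins, half_sockets from where it was at the start of the episode below 0.14 m and linear speed of each of half_pins, half_sockets below 0.02 m/s and angular speed of each of half_pins, half_sockets below 0.1 rad/s); the robot touches nothing.
It fails at once if a mould half is lifted off the mat (height (world z) of any of half_pins, half_sockets above 0.076 m).
It fails at once if a mould half is tipped towards its cavity side (angle between any of half_pins, half_sockets's own x axis and vertical below 1.1 rad).
It fails at once if a mould half is pinched or rammed by the fingers (over 25 N) (contact force between the fingers and half_pins above 25 N or contact force between the fingers and half_sockets above 25 N).
It fails at once if a bystander is lifted, knocked over or moved by more than 30 mm (distance of any of cup, brush, lever_cast, closed_mould, spray_bottle, pulley, spatula from where it was at the start of the episode above 0.03 m).
It also fails if it takes over 38 s, if anything falls off the work surface, if the arm or the gripper's body presses on something with over 40 N, if the wrist force passes 120 N, or if a joint passes its speed limit or range.

## Working session

There is one attempt and no reset: what is moved stays moved. The work goes in short steps, each a Python script; the robot and the scene stay as the last script left them, time stands still between calls to the robot, and variables do not carry over. Pictures are saved under pics/ and viewed, and the job is handed in when it is done.

```bash
ls; mkdir -p pics; python3 - <<'E'
from station import ctrl, get_state, vision, ticket, models
import cv2
for n in("scene","top"):
    im,d=vision.grab_frame(n); cv2.imwrite(f"pics/{n}0.png",im)
    c=vision.camera_info(n); print(n,c["mtx"].tolist(),c["R"].tolist(),c["t"].tolist())
s=get_state(); print(s["time"],s["tcp_pos"],s["eef_rot"],s["width"],ctrl.pinch_z)
E
```

```text
pics
scene [[473.50095986830326, 0.0, 316.6460384196934], [0.0, 473.50095986830326, 190.4917793667443], [0.0, 0.0, 1.0]] [[-0.15602644545423203, 0.9877528776327824, -3.2358536106018706e-05], [0.7622275212036121, 0.12038139587020452, -0.6360169222969917], [-0.6282236498562548, -0.09926012420150607, -0.7716751087762176]] [0.091299760435291, -0.3852167219335631, 1.7754140872041795]
top [[512.6964935248963, 0.0, 322.45184377472157], [0.0, 512.6964935248963, 197.06371243183588], [0.0, 0.0, 1.0]] [[0.009433752304167611, -0.999955472440564, -0.00023969487321727031], [-0.9847612157160074, -0.009248778412792804, -0.17366579432750173], [0.17365584452875368, 0.0018743623021425441, -0.9848046173871067]] [0.0005141705155572808, 0.5928766515900968, 1.2882638547545961]
0.1 [ 0.20925047 -0.58845313  0.23051179] [-7.90186669e-04  9.85432527e-01  1.70064949e-01 -1.55151547e-04] 0.08569552201211955 -0.0187
```

View pics/scene0.png

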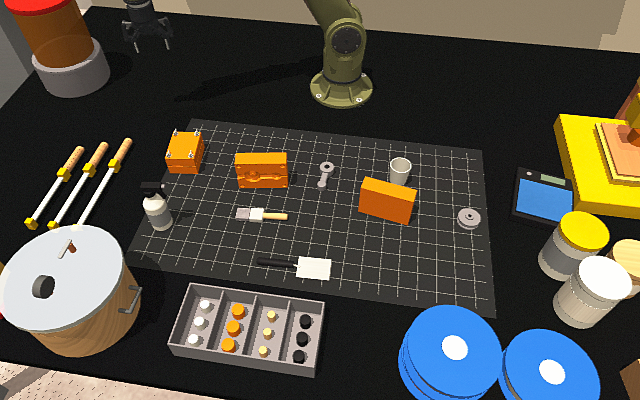

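View pics/top0.png

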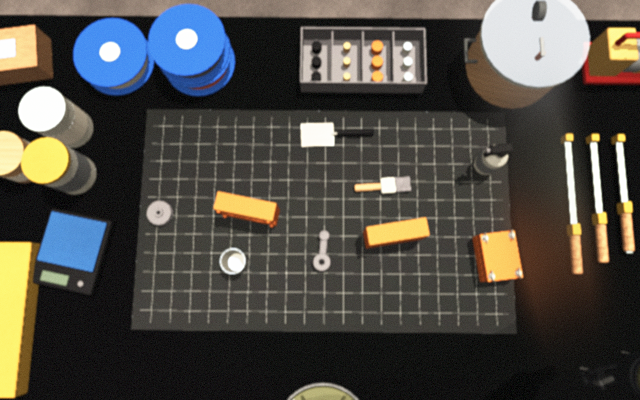

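The scene camera shows the sockets half at about (262,170) with its cavity away from the robot and the brush at (262,215). The pins half is at about (387,200), back towards the camera, with the cup on the robot side. The top view shows their top faces at (397,233) and (246,208). Next I'll measure both poses.

```bash
cat > h.py <<'E'
from station import ctrl, get_state, vision, ticket, models
import numpy as np, cv2
def cloud(cam,d,mask):
    c=vision.camera_info(cam); K=c["mtx"];R=np.array(c["R"]);t=np.array(c["t"])
    v,u=np.nonzero(mask&(d>0)); z=d[v,u]
    P=np.stack([(u-K[0][2])/K[0][0]*z,(v-K[1][2])/K[1][1]*z,z],1)
    return (P-t)@R
E
python3 - <<'E'
from h import *
np.set_printoptions(precision=4,suppress=True)
for cam in("top","scene"):
    im,d=vision.grab_frame(cam)
    for n in("half_pins","half_sockets","half_pins_rim","half_sockets_rim","cup","brush","lever_cast"):
        for r in models.masks_of(cam,n)[:2]:
            P=cloud(cam,d,r["mask"]); print(cam,n,round(r["p"],2),np.round(r["point"]),len(P))
            if not len(P): continue
            if n.startswith("half"):
                T=P[(P[:,2]>.106)&(P[:,2]<.12)]
                if len(T)>20:
                    q=cv2.minAreaRect((T[:,:2]*1000).astype(np.float32)); print("   top",len(T),np.round(q[0],1),np.round(q[1],1),round(q[2],1),"medz",np.median(T[:,2]), "box",cv2.boxPoints(q).round().tolist())
                print("   all mean",P.mean(0))
            else: print("   ",np.percentile(P,3,axis=0),np.percentile(P,97,axis=0))
E
```

```text
top half_pins 0.93 [246. 212.] 1364
   top 1069 [555.1 199.3] [150.8  50.5] 78.2 medz 0.113144307784243 box [[515.0, 131.0], [564.0, 120.0], [595.0, 268.0], [546.0, 278.0]]
   all mean [0.5523 0.1957 0.1008]
top half_sockets 0.56 [392. 235.] 1255
   top 1084 [ 498.3 -179.9] [ 44.9 151. ] 9.9 medz 0.11295404667207967 box [[463.0, -109.0], [489.0, -258.0], [533.0, -250.0], [507.0, -102.0]]
   all mean [ 0.495  -0.1755  0.1066]
top half_pins_rim 0.56 [246. 207.] 1452
   top 1103 [555.2 199.8] [151.8  50.6] 78.2 medz 0.11317124714025405 box [[515.0, 131.0], [565.0, 120.0], [595.0, 269.0], [546.0, 279.0]]
   all mean [0.5524 0.1949 0.0978]
top half_sockets_rim 0.6 [396. 233.] 1347
   top 1111 [ 498.5 -179.9] [ 45.3 151. ] 10.0 medz 0.11295760451083281 box [[463.0, -109.0], [489.0, -258.0], [534.0, -250.0], [508.0, -102.0]]
   all mean [ 0.4953 -0.1769  0.1027]
top cup 0.93 [231. 263.] 581
    [0.3961 0.2038 0.0016] [0.4588 0.2604 0.0759]
top brush 0.89 [385. 185.] 594
    [ 0.6134 -0.2221  0.015 ] [ 0.6517 -0.0864  0.0271]
top brush 0.29 [246. 209.] 1491
    [0.5238 0.1246 0.0042] [0.5862
[... 710 characters left out ...]
76.0]]
   all mean [0.5742 0.1956 0.0768]
scene half_sockets_rim 0.66 [260. 168.] 1839
   top 628 [ 502.2 -182.1] [ 50.1 148.7] 10.4 medz 0.11192764085895393 box [[464.0, -113.0], [491.0, -260.0], [540.0, -251.0], [513.0, -104.0]]
   all mean [ 0.5139 -0.1802  0.0718]
scene cup 0.7 [401. 170.] 488
    [0.3966 0.2031 0.0048] [0.4575 0.2577 0.0734]
scene cup 0.62 [386. 197.] 1968
    [0.5364 0.1254 0.0049] [0.5956 0.2649 0.1149]
scene brush 0.87 [254. 215.] 441
    [ 0.6206 -0.2228  0.0095] [ 0.6592 -0.0912  0.0256]
scene brush 0.68 [184. 151.] 1379
    [ 0.394  -0.4854  0.0085] [ 0.5107 -0.397   0.0779]
scene lever_cast 0.58 [323. 174.] 308
    [ 0.4118 -0.012   0.0032] [0.5112 0.0256 0.032 ]
```

```bash
cat >> h.py <<'E'
from scipy.spatial.transform import Rotation as Ro
H={"pins":(np.array([.558,.199]),np.array([.979,-.205])),"sockets":(np.array([.499,-.180]),np.array([-.985,-.172]))}
def quat(n,s):
    x=np.array([n[0],n[1],0])*s/np.hypot(*n); z=np.array([0,0,-1.]); y=np.cross(z,x)
    return np.roll(Ro.from_matrix(np.stack([x,y,z],1)).as_quat(),1)
def pos(h,u,z): c,n=H[h]; return np.r_[c+n/np.hypot(*n)*u,z]
def best(h):
    q0=np.array(get_state()["qpos"]); o=[]
    for s in(1,-1):
        Q=quat(H[h][1],s); j=ctrl.ik(pos(h,-.065,.25),Q)
        if j is not None: o.append((np.abs(np.array(j)-q0).max(),s,np.round(j,2)))
    o.sort(key=lambda a:a[0]); print(o); return quat(H[h][1],o[0][1])
def rep(m): s=get_state(); print(m,round(s["time"],2),np.round(s["tcp_pos"],4),np.round(s["contact_force"],1))
E
python3 - <<'E'
from h import *
ctrl.close_gripper(20)
p=np.array(get_state()["tcp_pos"]); ctrl.movel(p+[0,0,.06]); 
Q=best("sockets"); ctrl.movep(pos("sockets",-.065,.25),Q); rep("above")
ctrl.movel(pos("sockets",-.065,.093)); rep("down")
for c in("top","scene"): cv2.imwrite(f"pics/{c}1.png",vision.grab_frame(c)[0])
E
```

```text
[(np.float64(1.2148673311768434), -1, array([ 0.54,  0.45, -0.46,  1.57,  0.21,  1.17, -1.36])), (np.float64(1.6516170172653142), 1, array([ 0.84,  0.57, -1.  ,  1.57,  0.5 ,  1.27,  1.51]))]
above 4.2 [ 0.5627 -0.1703  0.2499] [ 0.5 -0.4 -0.8]
down 5.4 [ 0.5636 -0.1689  0.0938] [ 0.  -0.2  0.2]
```

View pics/scene1.png

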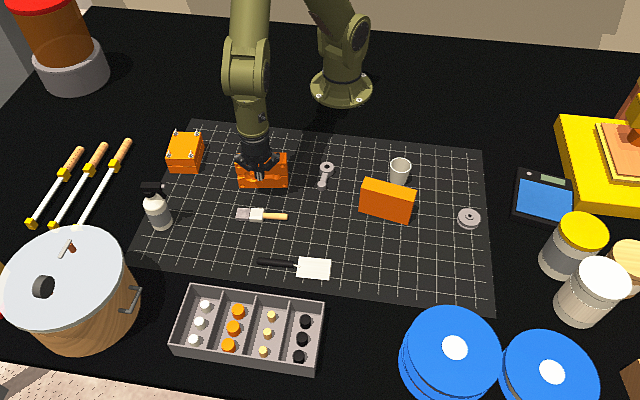

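The scene view shows the shut fingers at about (257,170), in front of the middle of the sockets half's cavity side. The half is still standing and the brush at (262,215) is clear. Pushing along the tipping arc.

```bash
cat >> h.py <<'E'
def push(h,T=(8,16,24,31)):
    ctrl.movel(pos(h,-.036,.093),max_speed=.06); rep("near")
    for a in T:
        t=np.radians(a)
        ctrl.movel(pos(h,-.0335+.045*(1-np.cos(t))+.092*np.sin(t),.003+.045*np.sin(t)+.090*np.cos(t)),max_speed=.05); rep(a)
E
python3 - <<'E'
from h import *
push("sockets")
cv2.imwrite("pics/scene2.png",vision.grab_frame("scene")[0])
E
```

```text
near 6.13 [ 0.5346 -0.174   0.0932] [-0.6  0.3 -0.5]
8 6.62 [ 0.5187 -0.1767  0.0985] [ 0.9 -0.6 -1. ]
16 7.05 [ 0.5049 -0.1791  0.102 ] [ 0.8 -0.2 -0.3]
24 7.48 [ 0.4911 -0.1815  0.1036] [-0.7 -0.2  0.4]
31 7.88 [ 0.4787 -0.1836  0.1034] [-0.1 -0.6 -0.4]
```

View pics/scene2.png

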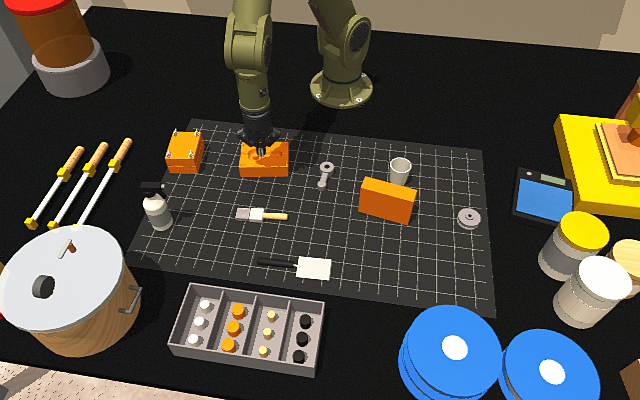

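The half at (264,158) is leaning away under the fingers and appears to be going over. I'll pause and look again.

```bash
python3 - <<'E'
from h import *
ctrl.pause(.3)
im,d=vision.grab_frame("scene");cv2.imwrite("pics/scene3.png",im)
for r in models.masks_of("scene","half_sockets")[:1]:
    P=cloud("scene",d,r["mask"]); print(r["p"],np.percentile(P,[2,50,98],axis=0).round(3))
rep("")
E
```

```text
0.92 [[ 0.371 -0.267  0.005]
 [ 0.455 -0.184  0.044]
 [ 0.489 -0.119  0.051]]
 8.33 [ 0.4791 -0.1834  0.1033] [-0.5  0.3 -0.4]
```

View pics/scene3.png

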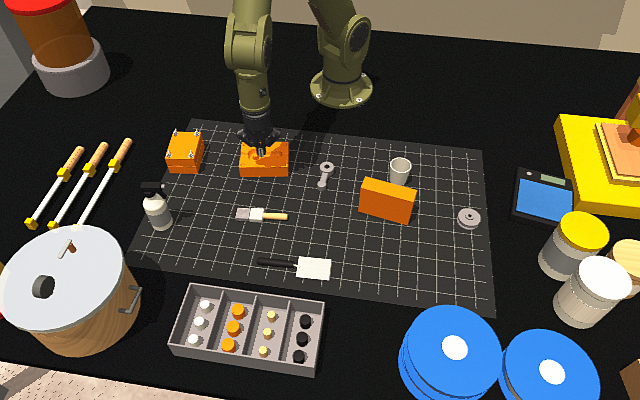

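The sockets half now lies flat, with its surface at z of about 0.05 m and x from 0.37 to 0.49 m. The pins half is next.

```bash
python3 - <<'E'
from h import *
p=np.array(get_state()["tcp_pos"]); ctrl.movel([p[0],p[1],.26],max_speed=.25)
Q=best("pins"); ctrl.movep(pos("pins",-.06,.25),Q); rep("above")
im,d=vision.grab_frame("top");cv2.imwrite("pics/top4.png",im)
ctrl.movel(pos("pins",-.06,.093)); rep("down")
cv2.imwrite("pics/scene4.png",vision.grab_frame("scene")[0])
E
```

```text
[(np.float64(1.2076559480946816), 1, array([-0.05,  0.39, -0.58,  1.7 ,  0.23,  1.12, -2.48])), (np.float64(1.619671356947221), -1, array([ 0.27,  0.55, -1.16,  1.69,  0.53,  1.25,  0.35]))]
above 10.57 [0.4997 0.2099 0.2494] [ 0.2 -0.4  0.4]
down 11.82 [0.4998 0.2116 0.0938] [ 0.3 -0.4  0.6]
```

View pics/scene4.png

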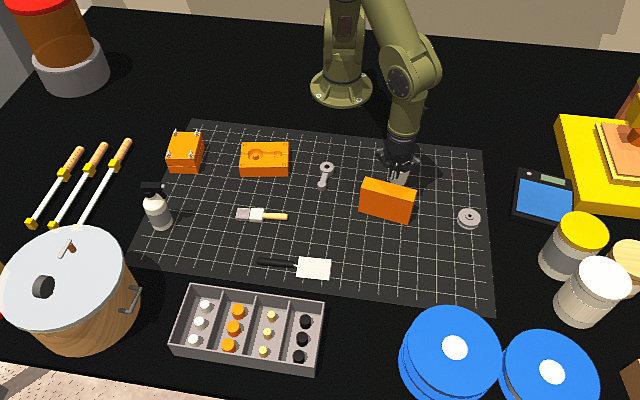

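The sockets half lies cavity up at (264,158). The gripper at (398,165) is behind the pins half, on its cavity side. Pushing.

```bash
python3 - <<'E'
from h import *
push("pins"); ctrl.pause(.3)
im,d=vision.grab_frame("scene");cv2.imwrite("pics/scene5.png",im)
for r in models.masks_of("scene","half_pins")[:1]:
    P=cloud("scene",d,r["mask"]); print(r["p"],np.percentile(P,[2,50,98],axis=0).round(3))
rep("")
E
```

```text
near 12.43 [0.5228 0.2063 0.0928] [-0.6  0.   0.7]
8 12.91 [0.5383 0.2032 0.0984] [-1.   0.6  0.2]
16 13.34 [0.5521 0.2    0.1018] [-0.2 -0.2  0.1]
24 13.78 [0.566  0.1972 0.1034] [-0.7  0.   0.8]
31 14.18 [0.5781 0.1947 0.1032] [-0.9  0.2  0.2]
0.72 [[0.583 0.107 0.007]
 [0.654 0.182 0.046]
 [0.704 0.255 0.052]]
 14.57 [0.5778 0.1949 0.1034] [-0.2  0.  -0.2]
```

View pics/scene5.png

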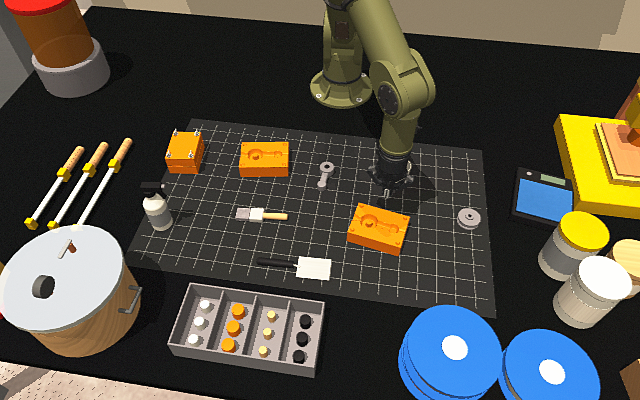

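The pins half now lies cavity up at (378,228). I'll raise the arm and do the final checks.

```bash
python3 - <<'E'
from h import *
p=np.array(get_state()["tcp_pos"]); ctrl.movel([p[0]-.1,p[1],.3],max_speed=.2)
im,d=vision.grab_frame("top");cv2.imwrite("pics/top6.png",im)
s,ds=vision.grab_frame("scene");cv2.imwrite("pics/scene6.png",s)
for cam,dd in(("top",d),("scene",ds)):
  for n,h in(("half_pins","pins"),("half_sockets","sockets")):
    for r in models.masks_of(cam,n)[:1]:
        P=cloud(cam,dd,r["mask"]); T=P[(P[:,2]>.043)&(P[:,2]<.052)]
        q=cv2.minAreaRect((T[:,:2]*1000).astype(np.float32))
        A=np.c_[T[:,:2],np.ones(len(T))]; k=np.linalg.lstsq(A,T[:,2],rcond=None)[0]
        print(cam,n,round(r["p"],2),np.median(T[:,2]),np.round(q[0],0),np.round(q[1],0),"moved",np.linalg.norm(np.array(q[0])/1000-H[h][0]).round(3),"tilt deg",np.degrees(np.hypot(*k[:2])).round(2))
  for n in("cup","brush","lever_cast"):
    for r in models.masks_of(cam,n)[:1]:
        P=cloud(cam,dd,r["mask"]); print(cam,n,np.percentile(P,[3,97],axis=0).round(3).tolist())
rep("")
E
```

```text
top half_pins 0.64 0.047680909233299755 [635. 184.] [151. 111.] moved 0.078 tilt deg 0.21
top half_sockets 0.9 0.047811887893665576 [ 421. -193.] [110. 151.] moved 0.079 tilt deg 0.2
top brush [[0.614, -0.221, 0.013], [0.65, -0.086, 0.027]]
top lever_cast [[0.405, -0.013, 0.006], [0.501, 0.026, 0.034]]
scene half_pins 0.56 0.04718689256725485 [638. 183.] [149. 114.] moved 0.082 tilt deg 0.21
scene cup [[0.398, 0.203, 0.011], [0.458, 0.257, 0.073]]
scene brush [[0.62, -0.225, 0.002], [0.659, -0.087, 0.025]]
scene lever_cast [[0.531, 0.41, 0.006], [0.585, 0.466, 0.031]]
 16.43 [0.4778 0.1949 0.3   ] [-0.3  0.2  0.4]
```

View pics/top6.png

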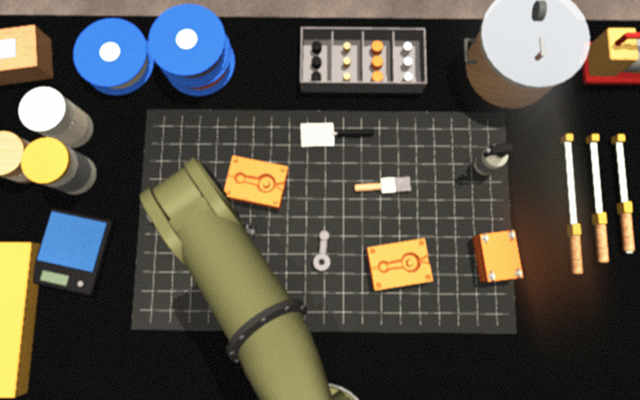

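The top view shows both halves flat with the cavity up, at (257,182) and (401,264). The brush, lever, spatula, bottle and closed mould haven't moved.

```bash
python3 -c "
from station import ticket; print(ticket.close_job())"
```

```text
the job is handed in; nothing more can be done
None
```

Both mould halves now lie flat on their backs with the cavity up, and I handed the job in at about 16.5 s of the 38 s allowed. I tipped each one with the shut fingertips on the rim strip, following the tipping arc to about 31 degrees so that it fell over by itself. The wrist force stayed around 1 N at every check.

**Halves:** the measured tilt is about 0.2 degrees and the upper face is at about 47.5 mm, which fits lying on the back. Each centre moved about 80 mm, against the 140 mm limit.

**Bystanders:** the cup, brush and lever measured within a few millimetres of where they started. The spatula, spray bottle and closed mould look unmoved in the top picture. I did not measure the pulley, which the arm hid in the last top view, but the arm never came near it.

**Arm:** it was left clear, with the tool raised to 0.30 m and touching nothing.

**Checks that failed or disagreed:**
- The scene camera's network missed the sockets half in the last look, so only the top camera confirms its final pose.
- The scene camera's network took the pulley for the lever, so the lever check rests on the top camera.
- The top camera could not see the cup because the arm hid it, so the cup check rests on the scene camera.

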